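Check the board vises and reject those that bind

TASK

The circuit-board vises on the soldering mat need checking before the next class. Swing the bench lamp to the left until its head is wholly clear of the mat, then run each vise's sliding jaw through its whole travel, right out and fully home: leave the vises that run freely standing on the mat with the jaw fully home, and set any that sticks short of either end upright in the grey repair tray. Finish by swinging the lamp back over the middle of the mat, and leave the other things on the bench where they are.

Things in the scene. Friction and masses are not known exactly. Their poses are not given: they have to be found in the camera images.
- mat_mid (a point): middle of the top of the dark soldering mat, a fixed 2 mm thick sheet 320 x 500 mm lying on the bench; its x axis runs along the 320 mm side (away from the robot), y along the 500 mm side (to the robot's left). The vises start on it.
- lamp_knob (a point): middle of the upright aluminium knob (24 mm diameter, 50 mm tall) on the lamp's black round head (110 mm diameter, centred under it, top 26 mm below this point), 228 mm above the bench. Its x axis points along the level arm to the fixed upright pivot, 420 mm away behind the mat's left end. The arm swings on stops at 0.35 rad left and 1.1 rad right of the mat's -x; 1 N moves it, it stays put
- tray: fixed grey open repair tray, 240 (its x) x 200 (its y) x 30 mm high, 4 mm walls, floor 5 mm thick at most, beside the mat on the robot's right; origin at the centre of its underside.
- reel: bystander, to be left alone: solder reel, 56 mm diameter, 34 mm high, on the mat's middle line near the robot
- tin: bystander, to be left alone: round flux tin, 64 mm diameter, 18 mm high, on the mat's middle line at the far side
- pliers: bystander, to be left alone: blue-handled pliers, 165 mm long, lying behind the mat
- stripper: bystander, to be left alone: red-handled wire cutter, 150 mm long, lying at the near left
- woodblock: bystander, to be left alone: 80 x 60 x 30 mm dark wood block behind the mat
- meter: bystander, to be left alone: black handheld meter, 160 x 80 x 34 mm, lying at the left
- driver: bystander, to be left alone: screwdriver, 170 mm long, lying at the near right
- vise1_hold (a point): board vise (all alike, loose, some may be absent), 150 long x 46 wide x 46 mm high, 0.6 kg: heavy painted block with the fixed jaw, two rods, low end plate, sliding jaw between. This point: in the block near the balance point, 24 mm above the underside, 42 mm from mid-length; pinch across y here to carry. x points along the rods to the end plate (outer face 117 mm ahead; block -33 to +13 mm), z up
- vise1_jaw (a joint): that vise's sliding jaw, m from home: 0 = fully home at the fixed jaw, 0.060 = fully out. Aluminium block 20 mm (along x) x 44 mm (y), 6 to 46 mm above the underside, centre 28 mm + this value ahead of the hold point; pinch across y to slide. Runs with about 1 N and stays put; one that binds stops hard 20 mm or more short of one end. The whole vise skids at 4 to 6 N
- vise2_hold (a point): board vise (all alike, loose, some may be absent), 150 long x 46 wide x 46 mm high, 0.6 kg: heavy painted block with the fixed jaw, two rods, low end plate, sliding jaw between. This point: in the block near the balance point, 24 mm above the underside, 42 mm from mid-length; pinch across y here to carry. x points along the rods to the end plate (outer face 117 mm ahead; block -33 to +13 mm), z up
- vise2_jaw (a joint): that vise's sliding jaw, m from home: 0 = fully home at the fixed jaw, 0.060 = fully out. Aluminium block 20 mm (along x) x 44 mm (y), 6 to 46 mm above the underside, centre 28 mm + this value ahead of the hold point; pinch across y to slide. Runs with about 1 N and stays put; one that binds stops hard 20 mm or more short of one end. The whole vise skids at 4 to 6 N
- vise3_hold (a point): board vise (all alike, loose, some may be absent), 150 long x 46 wide x 46 mm high, 0.6 kg: heavy painted block with the fixed jaw, two rods, low end plate, sliding jaw between. This point: in the block near the balance point, 24 mm above the underside, 42 mm from mid-length; pinch across y here to carry. x points along the rods to the end plate (outer face 117 mm ahead; block -33 to +13 mm), z up
- vise3_jaw (a joint): that vise's sliding jaw, m from home: 0 = fully home at the fixed jaw, 0.060 = fully out. Aluminium block 20 mm (along x) x 44 mm (y), 6 to 46 mm above the underside, centre 28 mm + this value ahead of the hold point; pinch across y to slide. Runs with about 1 N and stays put; one that binds stops hard 20 mm or more short of one end. The whole vise skids at 4 to 6 N
- vise4_hold (a point): board vise (all alike, loose, some may be absent), 150 long x 46 wide x 46 mm high, 0.6 kg: heavy painted block with the fixed jaw, two rods, low end plate, sliding jaw between. This point: in the block near the balance point, 24 mm above the underside, 42 mm from mid-length; pinch across y here to carry. x points along the rods to the end plate (outer face 117 mm ahead; block -33 to +13 mm), z up
- vise4_jaw (a joint): that vise's sliding jaw, m from home: 0 = fully home at the fixed jaw, 0.060 = fully out. Aluminium block 20 mm (along x) x 44 mm (y), 6 to 46 mm above the underside, centre 28 mm + this value ahead of the hold point; pinch across y to slide. Runs with about 1 N and stays put; one that binds stops hard 20 mm or more short of one end. The whole vise skids at 4 to 6 N
- vise5_hold (a point): board vise (all alike, loose, some may be absent), 150 long x 46 wide x 46 mm high, 0.6 kg: heavy painted block with the fixed jaw, two rods, low end plate, sliding jaw between. This point: in the block near the balance point, 24 mm above the underside, 42 mm from mid-length; pinch across y here to carry. x points along the rods to the end plate (outer face 117 mm ahead; block -33 to +13 mm), z up
- vise5_jaw (a joint): that vise's sliding jaw, m from home: 0 = fully home at the fixed jaw, 0.060 = fully out. Aluminium block 20 mm (along x) x 44 mm (y), 6 to 46 mm above the underside, centre 28 mm + this value ahead of the hold point; pinch across y to slide. Runs with about 1 N and stays put; one that binds stops hard 20 mm or more short of one end. The whole vise skids at 4 to 6 N

How it is judged:
By the outcome, as a careful person would: the job done as asked, in the order asked, and still so for the second after the job is handed in, with the robot touching nothing.
Of vise1, vise2, vise3, vise4, vise5 only 4 to 5 are there at a start; the rules pass over those that are not, and their reading is None.
At some moment in a run one of vise1, vise2, vise3, vise4, vise5 may be knocked a few centimetres aside while the robot is not near it.
Once in a run the grip may slacken for a moment while it holds something.
It also fails if it takes over 208 s, if anything falls off the work surface, if the arm or the gripper's body presses on something with over 40 N, if the wrist force passes 120 N, or if a joint passes its speed limit or range.

ROBOT

A 6-joint arm with a two-finger parallel gripper is mounted at the origin on the work surface. World frame = base frame: x ahead of the robot, y to its left, z up, the work surface at z = 0. Lengths are in m, angles in rad, forces in N, time in s.
With the tool pointing down it reaches from about 0.35 to 0.85 m from the base axis. Payload 8.1 kg.
Tool frame: the origin (TCP) lies on the centre line of the jaws, within the pads' length; the fingertips stand robot.tips_ahead ahead of it and the grasp point (between the pads) lies 8 mm behind it (robot.tips_ahead is the distance from the TCP to the fingertips, in m); z points along the fingers, y is the direction in which the jaws open and shut (so a half turn about z gives the same grasp; the last joint's range is limited). The gripper opens to 93 mm and grips with 3 to 60 N. Pads are 15 mm wide; open, the fingers measure 128 mm over their backs; the gripper's body (75 mm by 188 mm) begins 65 mm behind the grasp point.
Start: joints at [-1.362, 0.13, 1.488, -0, 1.523, -0.085], TCP at [0.174, -0.574, 0.23] pointing down, gripper open.
Joint ranges: [-2.96, 2.96], [-0.89, 2.26], [0.02, 2.5], [-1.34, 4.48], [0, 2.73], [-2.66, 2.66]. Speed limits (rad/s): [2.39, 2.39, 2.79, 3.14, 3.14, 3.14].

INTERFACE

Orientations are given as a rotation vector (axis times angle).
In Python, from plant import monitor, eyes, job, robot gives the robot as it stands.
- The arm moves only by the tool servo_tool, never from a script. Its argument "plan" is a list that holds one entry, the list of rows, each a list of 7 numbers: the closure, from -1 (fully open) to 1 (shut), so that 0 is half open, then the shift along the world's x, y, z in mm, then the turn, a rotation vector about the world's x, y, z in rad. In form: [[[hand, dx, dy, dz, ax, ay, az], ...]]. A call has 1 to 12 rows; each row shifts and turns the commanded pose from where the row before left it; what a row does not reach is not made up. A row lasts 1/10 s, in which the tool goes at most 50 mm and 8.59 degrees, less where a joint would pass 70% of its speed; a pose out of reach is approached as far as the arm can. A call with a gripper value outside its range is refused whole. The fingers move at their own pace and stop on an object; "force" is the grip in N (left out, the last holds). Time passes only in rows, so rows that do not move let the fingers close. It gives the time, the measured TCP pose, the force and the opening at its end, in the units of the state.
- monitor.read_state(): the state, without advancing time (a new reading comes with each control period).
- eyes.read_camera(name): name is "scene" or "top" or "wrist"; returns the picture (384x512x3 uint8, red, green, blue); there is no depth.
- eyes.camera_info(name): a dict with "mtx" (3x3 intrinsics, pixels), "R" (3x3) and "t" (3): a world point X has camera coordinates R X + t. Camera axes: x right, y down, z forward; pixel columns grow to the right and rows downward; lengths in m; the calibration is good to about 2 mm. A picture is of the moment at which its call begins: read the wrist's pose just before it. camera_info takes no time and is no camera call; for the wrist camera it gives the pose at the moment of the call.
- job.close_job(): hands the job in, once; it reports no verdict.
The state is a dict: "t": time; "q": joint angles; "dq": joint speeds; "joint_torque": joint torques, N m; "tool_pos": TCP position; "orientation": TCP orientation; "force": force on the tool from outside, world axes, zero at the start; "wrist_torque": the same for the moment, N m; "opening": finger opening in m.
Only numpy, scipy, OpenCV 4.12 (cv2) and the standard library are available. Lean on these libraries where they do the work, as an engineer would, in place of code of your own. Each camera call takes 0.05 s, during which the arm holds its last target. There are 200 camera calls.

## Working session

There is one attempt and no reset: what is moved stays moved. The work goes in short steps, Python scripts to look and compute and a tool call to move; the robot and the scene stay as the last step left them, time stands still between calls to the robot, and variables do not carry over. Pictures are saved under pics/ and viewed, about 12 in all and at most 16, crops included, and the job is handed in when it is done.

Besides the shell and the picture viewer there is one more tool, called after "Emit:" as a command line: name --argument value ..., lists and objects as JSON in quotes. servo_tool: Moves the arm, as the interface text tells. Its arguments: {"type":"object","properties":{"plan":{"type":"array"},"force":{"type":"number"}},"required":["plan"]}

```bash
ls; mkdir -p pics; python3 - <<'E'
from plant import monitor, eyes, job, robot
import cv2,numpy as np
s=monitor.read_state();print(s, robot.tips_ahead)
for n in ["scene","top"]:
    im=eyes.read_camera(n);cv2.imwrite(f"pics/{n}0.png",im[:,:,::-1]);i=eyes.camera_info(n);print(n,np.round(i["mtx"],1).tolist(),np.round(i["R"],3).tolist(),np.round(i["t"],3).tolist())
a=cv2.imread("pics/top0.png");cv2.imwrite("pics/top0b.png",cv2.resize(a,(800,600),interpolation=cv2.INTER_CUBIC))
E
```

```text
pics
{'t': 0.0, 'q': array([-1.36237392e+00,  1.31157480e-01,  1.48927601e+00,  1.87499863e-05,
        1.52297877e+00, -8.54245941e-02]), 'dq': array([-7.20381449e-04,  2.22862819e-04, -4.01248464e-04,  8.47226171e-05,
        1.01733064e-03,  8.02110021e-04]), 'joint_torque': array([ 1.39524069e-03, -5.59841144e+01, -4.91755128e+01,  7.67090404e-02,
        3.55901476e-02, -1.05368115e-04]), 'tool_pos': array([ 0.17368314, -0.57374548,  0.22859142]), 'orientation': array([-3.10594806e+00, -4.59647482e-01,  1.46220937e-04]), 'force': array([-0.48297095,  0.37853134,  0.27210831]), 'wrist_torque': array([-0.00145318, -0.03595941, -0.03499718]), 'opening': 0.09273422415327395} 0.011
scene [[353.9, 0.0, 254.5], [0.0, 353.9, 187.2], [0.0, 0.0, 1.0]] [[-0.022, 1.0, -0.023], [0.598, -0.006, -0.801], [-0.801, -0.031, -0.598]] [0.006, -0.204, 1.686]
top [[355.8, 0.0, 255.7], [0.0, 355.8, 189.5], [0.0, 0.0, 1.0]] [[-0.115, -0.993, 0.004], [-0.972, 0.112, -0.205], [0.203, -0.027, -0.979]] [0.056, 0.585, 0.992]
```

View pics/top0b.png

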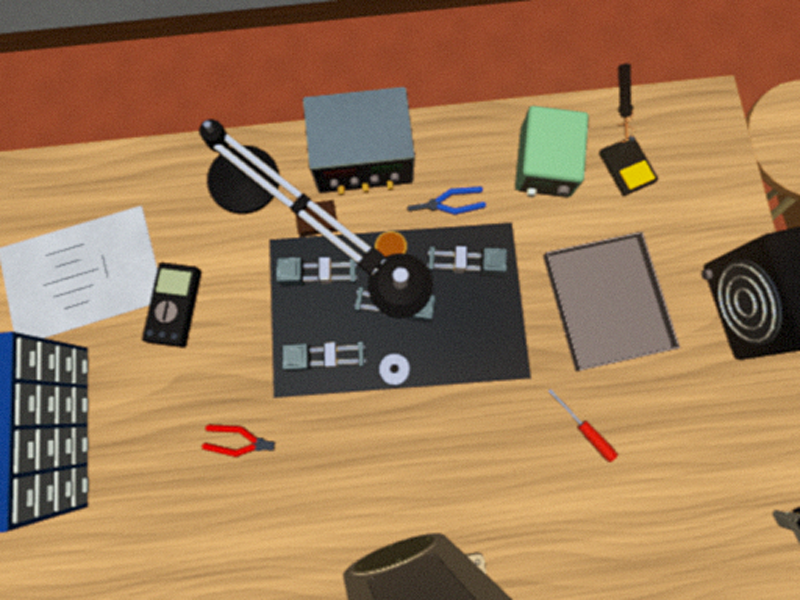

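View pics/scene0.png

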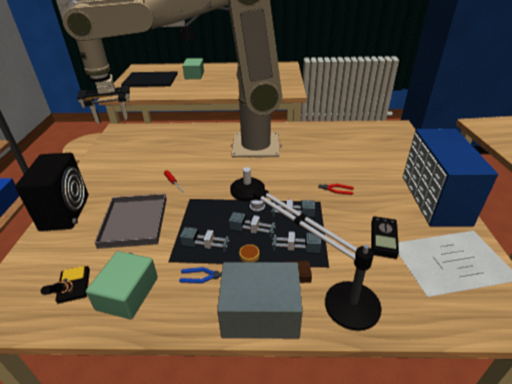

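```bash
cat > h.py <<'E'
from plant import monitor, eyes, job, robot
import cv2,numpy as np
def ray(n,u,v,z,i=None):
    i=i or eyes.camera_info(n);d=i["R"].T@np.linalg.solve(i["mtx"],[u,v,1]);c=-i["R"].T@i["t"];return c+d*(z-c[2])/d[2]
def proj(n,X,i=None):
    i=i or eyes.camera_info(n);p=i["mtx"]@(i["R"]@np.array(X)+i["t"]);return p[:2]/p[2]
def top(u,v,z): return np.round(ray("top",(u+.5)/1.5625-.5,(v+.5)/1.5625-.5,z),4)
def snap(n,f,k=1.5625):
    i=eyes.camera_info(n);a=eyes.read_camera(n)[:,:,::-1].copy();cv2.imwrite(f"pics/{f}_raw.png",a)
    cv2.imwrite(f"pics/{f}.png",cv2.resize(a,None,fx=k,fy=k,interpolation=cv2.INTER_CUBIC));np.savez(f"pics/{f}.npz",**i);return a,i
E
python3 - <<'E'
from h import *
for p in [(270,240),(512,224),(529,378),(274,396)]: print("mat",top(*p,.002))
print("knob",top(400,275,.253),"head",top(401,286,.202),"pivot",top(212,130,.25))
for n,p in dict(A_block=(289,269),A_jaw=(324,268),B_block=(495,260),B_jaw=(461,258),D_block=(295,356),D_jaw=(330,354),C_l=(368,300),C_r=(425,308)).items(): print(n,top(*p,.048))
for p in [(544,254),(642,233),(678,347),(577,370)]: print("tray",top(*p,.03))
print(top(380,368,.034),top(391,243,.02))
E
```

```text
mat [0.7468 0.2365 0.002 ]
mat [ 0.7244 -0.2603  0.002 ]
mat [ 0.4099 -0.244   0.002 ]
mat [0.4325 0.2501 0.002 ]
knob [ 0.5811 -0.0105  0.253 ] head [ 0.5751 -0.0117  0.202 ] pivot [0.8614 0.2684 0.25  ]
A_block [0.6684 0.1947 0.048 ]
A_jaw [0.6626 0.1273 0.048 ]
B_block [ 0.6406 -0.2042  0.048 ]
B_jaw [ 0.6522 -0.1391  0.048 ]
D_block [0.4992 0.1961 0.048 ]
D_jaw [0.4954 0.1307 0.048 ]
C_l [0.59   0.0492 0.048 ]
C_r [ 0.562  -0.0572  0.048 ]
tray [ 0.6463 -0.3065  0.03  ]
tray [ 0.667  -0.5088  0.03  ]
tray [ 0.4343 -0.5307  0.03  ]
tray [ 0.4134 -0.3303  0.03  ]
[0.4598 0.0407 0.034 ] [ 0.7067 -0.0079  0.02  ]
```

Emit:
servo_tool --plan '[[[-1,0,0,35,0,0,0.04],[-1,0,0,35,0,0,0.04],[-1,27,37,0,0,0,0.04],[-1,27,37,0,0,0,0.04],[-1,27,37,0,0,0,0.04],[-1,27,37,0,0,0,0.04],[-1,27,37,0,0,0,0.04],[-1,27,37,0,0,0,0.04],[-1,27,37,0,0,0,0.04],[-1,27,37,0,0,0,0.04],[-1,27,37,0,0,0,0.04],[-1,27,37,0,0,0,0.04]]]' --force 6

```text
t: 1.3
tool_pos: [0.4444, -0.2025, 0.2994]
orientation: [-2.908, -1.188, 0.0]
force: [1.3, -0.8, -0.3]
opening: 0.0928
```

Emit:
servo_tool --plan '[[[-1,27,38,0,0,0,0],[-1,27,38,0,0,0,0],[-1,27,38,0,0,0,0],[-1,27,38,0,0,0,0],[-1,27,38,0,0,0,0],[-1,0,0,0,0,0,0]]]'

```text
t: 1.9
tool_pos: [0.5802, -0.0095, 0.298]
orientation: [-2.904, -1.192, 0.001]
force: [-0.2, -0.8, -0.2]
opening: 0.0928
```

Emit:
servo_tool --plan '[[[-1,0,0,-25,0,0,0],[-1,0,0,-25,0,0,0],[-1,0,0,-23,0,0,0],[-1,0,0,0,0,0,0],[1,0,0,0,0,0,0],[1,0,0,0,0,0,0],[1,0,0,0,0,0,0],[1,0,0,0,0,0,0],[1,0,0,0,0,0,0],[1,0,0,0,0,0,0]]]' --force 6

```text
t: 2.9
tool_pos: [0.5789, -0.0143, 0.227]
orientation: [2.909, 1.185, 0.001]
force: [0.3, -0.1, 0.1]
opening: 0.0498
```

Emit:
servo_tool --plan '[[[1,0,0,0,0,0,0],[1,0,0,0,0,0,0],[1,0,0,0,0,0,0],[1,0,0,0,0,0,0],[1,0,0,0,0,0,0],[1,0,0,0,0,0,0]]]' --force 6

```text
t: 3.5
tool_pos: [0.5788, -0.0143, 0.2266]
orientation: [-2.909, -1.185, 0.0]
force: [0.4, -0.1, -0.2]
opening: 0.024
```

```bash
python3 - <<'E'
from h import *
s=monitor.read_state();print(s["tool_pos"],s["opening"],s["force"])
# pivot from knob & 0.42 with arm direction; mat yaw
P=np.array([.8614,.2684])
k=s["tool_pos"][:2]
for z in (.2,.23,.26,.29): 
    p=top(212,130,z)[:2];print(z,p,np.linalg.norm(p-k))
u=(p-k)/np.linalg.norm(p-k);P=k+.42*u;print("P",P)
m=-.047
for th in [-.77,-.6,-.4,-.2,0,.2,.28,.3,.35]:
    a=np.pi+m-th; print(th,np.round(P+.42*np.array([np.cos(a),np.sin(a)]),4))
a=np.arctan2(*(k-P)[::-1]);print("now th",np.pi+m-(a%(2*np.pi)))
E
```

```text
[ 0.57875457 -0.01430355  0.22659062] 0.02404551678345848 [ 0.35392212 -0.05208903 -0.21904077]
0.2 [0.8905 0.2834] 0.43105987324318584
0.23 [0.8731 0.2744] 0.4122971859891961
0.26 [0.8556 0.2655] 0.39361582342819396
0.29 [0.8382 0.2565] 0.37502865451486966
P [0.86931125 0.28897325]
-0.77 [0.5544 0.0111]
-0.6 [0.5119 0.0684]
-0.4 [0.4752 0.1438]
-0.2 [0.4542 0.225 ]
0 [0.4498 0.3087]
0.2 [0.4621 0.3917]
0.28 [0.4716 0.4239]
0.3 [0.4743 0.4318]
0.35 [0.482  0.4514]
now th -0.8538152432468418
```

```bash
python3 - <<'E'
import numpy as np
k=np.array([.5788,-.0143]);P=np.array([.872,.284]);r=np.linalg.norm(P-k)
P=k+(P-k)*.42/r;a0=np.arctan2(*(k-P)[::-1]);
a=a0-np.linspace(0,1.10,15);X=P+.42*np.c_[np.cos(a),np.sin(a)];print(P,np.round(np.diff(X,axis=0)*1000).tolist(),X[-1])
E
```

```text
[0.87321326 0.28523436] [[-23.0, 24.0], [-21.0, 26.0], [-19.0, 27.0], [-16.0, 29.0], [-14.0, 30.0], [-12.0, 31.0], [-9.0, 32.0], [-7.0, 32.0], [-4.0, 33.0], [-2.0, 33.0], [1.0, 33.0], [4.0, 33.0], [6.0, 32.0], [9.0, 32.0]] [0.47272132 0.41175   ]
```

Emit:
servo_tool --plan '[[[1,-11,12,0,0,0,0],[1,-12,12,0,0,0,0],[1,-21,26,0,0,0,-0.04],[1,-19,27,0,0,0,-0.04],[1,-16,29,0,0,0,-0.04],[1,-14,30,0,0,0,-0.04],[1,-12,31,0,0,0,-0.04],[1,-9,32,0,0,0,-0.04]]]' --force 8

```text
t: 4.3
tool_pos: [0.4648, 0.1857, 0.2269]
orientation: [3.031, 0.825, 0.003]
force: [9.9, 0.5, -4.6]
opening: 0.0231
```

Emit:
servo_tool --plan '[[[1,-7,32,0,0,0,-0.04],[1,-4,33,0,0,0,-0.04],[1,-2,33,0,0,0,-0.04],[1,1,33,0,0,0,-0.04],[1,4,33,0,0,0,-0.04],[1,6,32,0,0,0,-0.04],[1,9,32,0,0,0,-0.04],[1,0,0,0,0,0,0],[1,0,0,0,0,0,0]]]'

```text
t: 5.2
tool_pos: [0.4699, 0.4146, 0.226]
orientation: [-3.115, -0.402, 0.005]
force: [-8.0, 2.6, 0.8]
opening: 0.0124
```

```bash
python3 - <<'E'
from h import *
s=monitor.read_state();print(s["tool_pos"],s["opening"],s["force"],s["q"])
snap("top","top1");snap("scene","scene1")
E
```

```text
[0.46989668 0.41460578 0.22596572] 0.012431882799946701 [-7.961736    2.55719823  0.83622034] [0.63958114 0.20569866 1.41112724 0.00271767 1.52718882 1.95363975]
```

View pics/top1.png

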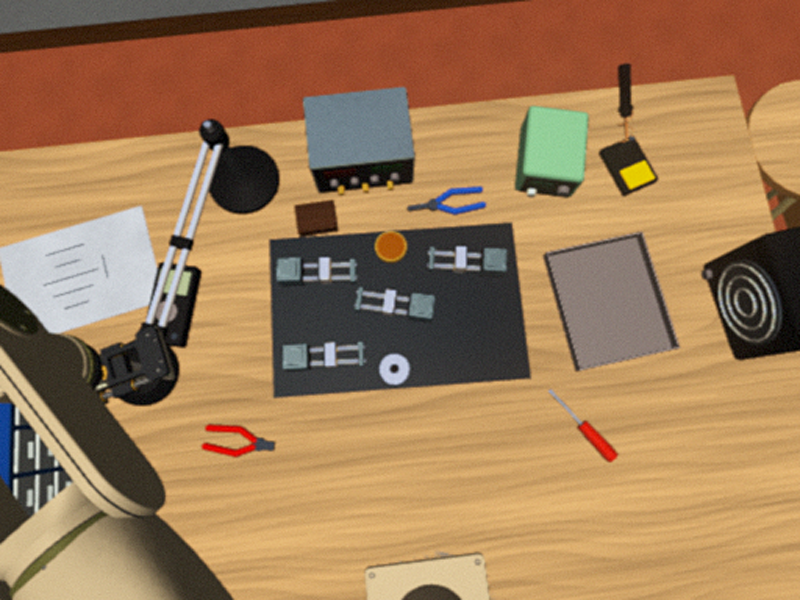

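Emit:
servo_tool --plan '[[[-1,0,0,0,0,0,0],[-1,0,0,0,0,0,0],[-1,0,0,0,0,0,0],[-1,0,0,0,0,0,0],[-1,0,0,30,0,0,0],[-1,0,0,40,0,0,0]]]'

```text
t: 5.9
tool_pos: [0.4708, 0.4116, 0.2944]
orientation: [3.114, 0.397, -0.008]
force: [0.8, 0.4, 0.1]
opening: 0.0565
```

```bash
python3 - <<'E'
from h import *
a=cv2.imread("pics/top1_raw.png");i=dict(np.load("pics/top1.npz"))
for n,(u,v) in dict(A=(289,269),B=(495,260),C=(422,306),D=(295,356),Aj=(324,268),Bj=(461,258),Cj=(389,300),Dj=(330,354)).items():
    print(n,a[int(v/1.5625),int(u/1.5625)])
hsv=a.astype(int);g=a.max(2)
m=((g>130)).astype(np.uint8); m[:, :180]=0;m[:,330:]=0;m[:145]=0;m[252:]=0
sat=a.max(2).astype(int)-a.min(2); bl=((g>75)&(g<=175)&(sat>8)&(sat<70)).astype(np.uint8)
jw=((g>175)&(sat<45)).astype(np.uint8)
for nm,mm in (("block",bl),("jaw",jw)):
    mm[:, :177]=0;mm[:,335:]=0;mm[:152]=0;mm[248:]=0
    mm=cv2.morphologyEx(mm,cv2.MORPH_OPEN,np.ones((3,3),np.uint8))
    n,l,st,c=cv2.connectedComponentsWithStats(mm)
    for k in range(1,n):
        if st[k,4]>15:
            print(nm,st[k].tolist(),np.round(c[k],1),np.round(ray("top",*c[k],.048,i),4))
E
```

```text
A [145 144 123]
B [129 127 113]
C [142 142 118]
D [154 154 134]
Aj [221 198 191]
Bj [220 198 188]
Cj [223 201 194]
Dj [221 199 192]
block [274, 158, 5, 13, 46] [276. 164.] [ 0.6616 -0.0826  0.048 ]
block [309, 159, 15, 15, 202] [316.5 165.7] [ 0.6424 -0.204   0.048 ]
block [177, 165, 15, 15, 223] [184. 172.] [0.6686 0.1971 0.048 ]
block [223, 166, 5, 14, 59] [225.2 172.2] [0.6536 0.0735 0.048 ]
block [227, 184, 6, 14, 56] [229.4 190.4] [0.5965 0.0665 0.048 ]
block [262, 188, 16, 16, 223] [269.5 195.3] [ 0.5678 -0.051   0.048 ]
block [228, 219, 5, 15, 58] [230.5 225.3] [0.492  0.0737 0.048 ]
block [181, 220, 16, 16, 241] [188.4 227.8] [0.4988 0.1968 0.048 ]
jaw [292, 158, 6, 13, 78] [294.5 164. ] [ 0.6552 -0.1384  0.048 ]
jaw [205, 165, 6, 14, 73] [207.1 171.3] [0.6628 0.1274 0.048 ]
jaw [245, 186, 8, 14, 84] [248.6 192.2] [0.5843 0.0101 0.048 ]
jaw [208, 220, 6, 14, 84] [210.5 226.5] [0.4952 0.1322 0.048 ]
jaw [243, 227, 19, 19, 245] [251.9 235.9] [0.4542 0.0149 0.048 ]
```

Emit:
servo_tool --plan '[[[-1,0,-30,0,0,0,0.105],[-1,0,-30,0,0,0,0.105],[-1,0,-30,0,0,0,0.105],[-1,0,-30,0,0,0,0.105],[-1,4,-25,-10,0,0,0.105],[-1,4,-25,-10,0,0,0.105],[-1,4,-25,-10,0,0,0.105],[-1,4,-25,-10,0,0,0.105],[-1,4,-20,-15,0,0,0.105],[-1,4,-10,-20,0,0,0.105],[-1,4,-10,-20,0,0,0.105],[-1,0,0,0,0,0,0.105]]]'

```text
t: 7.1
tool_pos: [0.4986, 0.1508, 0.1984]
orientation: [-2.28, -2.159, 0.006]
force: [-0.9, 0.3, -0.0]
opening: 0.0933
```

```bash
python3 - <<'E'
from h import *
s=monitor.read_state();print(s["tool_pos"],s["orientation"],s["opening"],s["force"])
a,i=snap("wrist","w1");print(proj("wrist",s["tool_pos"],i),-i["R"].T@i["t"],np.round(i["R"],2).tolist())
E
```

```text
[0.49856122 0.1508233  0.19837835] [-2.27971143 -2.15878073  0.00649288] 0.09329838513370314 [-0.8900897   0.34043928 -0.02213055]
[255.02691554 257.52883399] [0.50360943 0.23021595 0.35458086] [[1.0, -0.05, -0.0], [-0.05, -0.96, 0.29], [-0.02, -0.29, -0.96]]
```

View pics/w1.png

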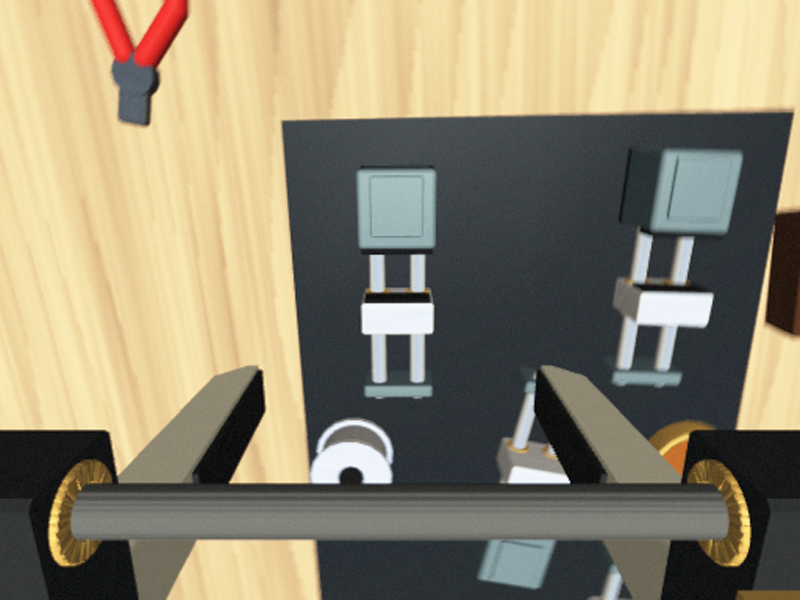

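```bash
cat >> h.py <<'E'
def wr(f,u,v,z): return np.round(ray("wrist",(u+.5)/1.5625-.5,(v+.5)/1.5625-.5,z,dict(np.load(f"pics/{f}.npz"))),4)
E
python3 - <<'E'
from h import *
for n,p in dict(Djaw=[(362,303),(433,303),(433,335),(362,335)],Dblk=[(358,169),(435,169),(435,248),(358,248)],Ajaw=[(640,290),(713,292),(709,327),(637,323)],Ablk=[(664,150),(742,151),(729,235),(653,230)]).items():
    q=[wr("w1",*x,.048)[:2] for x in p];c=np.mean(q,0);print(n,c,np.linalg.norm(q[1]-q[0]),np.linalg.norm(q[2]-q[1]))
E
```

```text
Djaw [0.49595  0.130475] 0.04285650475715443 0.020511947737842942
Dblk [0.49895 0.1966 ] 0.04326118352518805 0.04472862618055689
Ajaw [0.663475 0.128775] 0.043748371398258906 0.02210022624318583
Ablk [0.669475 0.1971  ] 0.04329722854871882 0.04672098029793469
```

Emit:
servo_tool --plan '[[[-1,-2,-10,-30,0,0,0],[-1,0,-10,-40,0,0,0],[-1,0,0,-40,0,0,0],[-1,0,0,-35,0,0,0],[-1,0,0,-22,0,0,0],[1,0,0,0,0,0,0],[1,0,0,0,0,0,0],[1,0,0,0,0,0,0],[1,0,0,0,0,0,0],[1,0,0,0,0,0,0],[1,0,0,0,0,0,0],[1,0,0,0,0,0,0]]]' --force 15

```text
t: 8.35
tool_pos: [0.4971, 0.1328, 0.035]
orientation: [-2.283, -2.157, 0.002]
force: [-5.6, -0.4, 6.8]
opening: 0.044
```

Emit:
servo_tool --plan '[[[1,0,0,0,0,0,0],[1,0,-4,0,0,0,0],[1,0,-4,0,0,0,0],[1,-1,-4,0,0,0,0],[1,0,-4,0,0,0,0],[1,0,0,0,0,0,0]]]'

```text
t: 8.95
tool_pos: [0.4964, 0.1163, 0.035]
orientation: [-2.284, -2.157, 0.001]
force: [-5.2, 0.0, 6.3]
opening: 0.0441
```

Emit:
servo_tool --plan '[[[1,0,-4,0,0,0,0],[1,-1,-4,0,0,0,0],[1,0,-4,0,0,0,0],[1,0,-2,0,0,0,0],[1,0,0,0,0,0,0]]]'

```text
t: 9.45
tool_pos: [0.4957, 0.1022, 0.035]
orientation: [2.284, 2.157, -0.001]
force: [-4.1, -0.5, 7.0]
opening: 0.0438
```

Emit:
servo_tool --plan '[[[1,0,-2,0,0,0,0],[1,0,-2,0,0,0,0],[1,0,0,0,0,0,0]]]'

```text
t: 9.75
tool_pos: [0.496, 0.099, 0.035]
orientation: [-2.284, -2.157, -0.002]
force: [-3.0, 4.3, 4.5]
opening: 0.044
```

Emit:
servo_tool --plan '[[[1,0,5,0,0,0,0],[1,0,5,0,0,0,0],[1,1,5,0,0,0,0],[1,0,5,0,0,0,0],[1,0,5,0,0,0,0],[1,0,0,0,0,0,0]]]'

```text
t: 10.35
tool_pos: [0.4971, 0.1244, 0.035]
orientation: [2.283, 2.158, 0.001]
force: [-0.8, 0.9, 5.6]
opening: 0.044
```

Emit:
servo_tool --plan '[[[1,0,5,0,0,0,0],[1,0,5,0,0,0,0],[1,1,5,0,0,0,0],[1,0,5,0,0,0,0],[1,0,0,0,0,0,0]]]'

```text
t: 10.85
tool_pos: [0.4983, 0.1435, 0.035]
orientation: [2.282, 2.156, -0.0]
force: [0.7, -4.1, 5.8]
opening: 0.0437
```

Emit:
servo_tool --plan '[[[1,0,2,0,0,0,0],[1,0,2,0,0,0,0],[1,0,2,0,0,0,0],[1,0,0,0,0,0,0]]]'

```text
t: 11.25
tool_pos: [0.4984, 0.1489, 0.035]
orientation: [2.282, 2.156, -0.001]
force: [0.7, -5.7, 6.6]
opening: 0.0443
```

```bash
python3 - <<'E'
from h import *
s=monitor.read_state();print(s["tool_pos"],s["opening"],s["force"])
a,i=snap("wrist","w2")
snap("top","top2")
E
```

```text
[0.4983593  0.14885701 0.03497072] 0.044313563719179876 [ 0.74209182 -5.71416415  6.57192085]
```

View pics/w2.png

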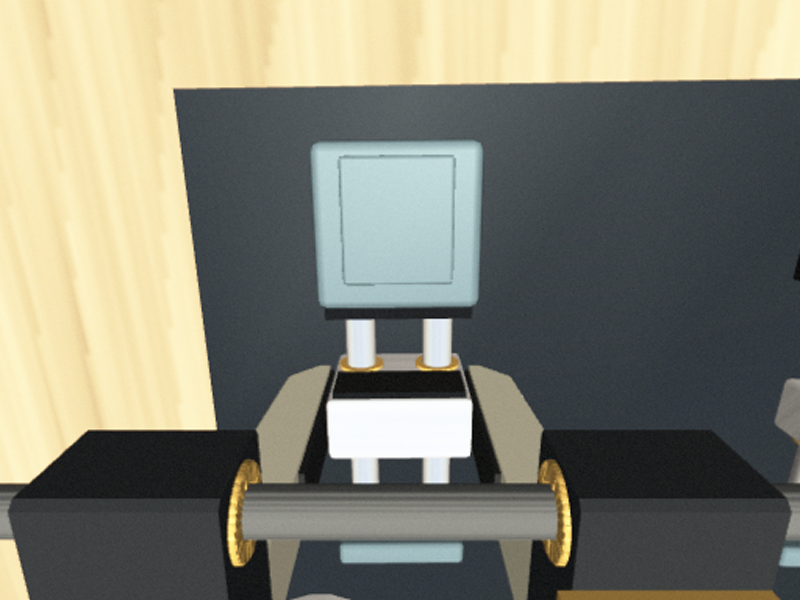

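```bash
python3 - <<'E'
from h import *
q=[wr("w2",*x,.048)[:2] for x in [(313,143),(481,143),(477,306),(321,306)]];print("blk",q,np.mean(q,0))
q=[wr("w2",*x,.048)[:2] for x in [(329,399),(470,399),(470,457),(329,457)]];print("jaw",q,np.mean(q,0))
for p in [(544,254),(642,233),(678,347),(577,370)]: print("tray",top(*p,.03))
E
```

```text
blk [array([0.4808, 0.2307]), array([0.5241, 0.2283]), array([0.5225, 0.1843]), array([0.4785, 0.1868])] [0.501475 0.207525]
jaw [array([0.4781, 0.1579]), array([0.52  , 0.1555]), array([0.5196, 0.1358]), array([0.4762, 0.1382])] [0.498475 0.14685 ]
tray [ 0.6463 -0.3065  0.03  ]
tray [ 0.667  -0.5088  0.03  ]
tray [ 0.4343 -0.5307  0.03  ]
tray [ 0.4134 -0.3303  0.03  ]
```

Emit:
servo_tool --plan '[[[-1,0,0,0,0,0,0],[-1,0,0,0,0,0,0],[-1,0,0,0,0,0,0],[-1,0,0,0,0,0,0],[-1,0,0,0,0,0,0]]]'

```text
t: 11.85
tool_pos: [0.4976, 0.1498, 0.0344]
orientation: [-2.284, -2.157, 0.0]
force: [1.1, -0.4, -0.2]
opening: 0.0793
```

Emit:
servo_tool --plan '[[[-1,0,8,0,0,0,0],[-1,1,20,0,0,0,0],[-1,2,20,-6,0,0,0],[-1,0,0,-7,0,0,0],[1,0,0,0,0,0,0],[1,0,0,0,0,0,0],[1,0,0,0,0,0,0],[1,0,0,0,0,0,0],[1,0,0,0,0,0,0],[1,0,0,0,0,0,0],[1,0,0,0,0,0,0],[1,0,0,0,0,0,0]]]' --force 40

```text
t: 13.05
tool_pos: [0.5009, 0.1976, 0.0218]
orientation: [2.284, 2.157, 0.0]
force: [-0.4, -0.8, 1.6]
opening: 0.0461
```

Emit:
servo_tool --plan '[[[1,0,0,10,0,0,0],[1,0,0,20,0,0,0],[1,0,0,30,0,0,0],[1,0,0,20,0,0,0],[1,0,0,0,0,0,0]]]'

```text
t: 13.55
tool_pos: [0.5029, 0.1984, 0.1052]
orientation: [2.282, 2.156, 0.008]
force: [1.6, -0.2, -4.5]
opening: 0.0457
```

Emit:
servo_tool --plan '[[[1,-2,-15,0,0,0,0.01],[1,-2,-30,0,0,0,0.013],[1,-2,-35,0,0,0,0.015],[1,-2,-35,0,0,0,0.015],[1,-2,-35,0,0,0,0.015],[1,-2,-35,0,0,0,0.015],[1,-2,-35,0,0,0,0.015],[1,-2,-35,0,0,0,0.015],[1,-2,-35,0,0,0,0.015],[1,-2,-35,0,0,0,0.015]]]'

```text
t: 14.55
tool_pos: [0.4793, -0.1282, 0.0999]
orientation: [-2.122, -2.314, 0.001]
force: [0.3, -0.0, -5.4]
opening: 0.0462
```

Emit:
servo_tool --plan '[[[1,-2,-35,0,0,0,0],[1,-2,-35,0,0,0,0],[1,-2,-35,0,0,0,0],[1,-2,-35,0,0,0,0],[1,-2,-35,0,0,0,0],[1,-2,-35,0,0,0,0],[1,-2,-30,0,0,0,0],[1,-1,-15,0,0,0,0],[1,0,0,0,0,0,0],[1,0,0,0,0,0,0]]]'

```text
t: 15.55
tool_pos: [0.4652, -0.3812, 0.1002]
orientation: [-2.123, -2.312, -0.001]
force: [-0.0, 0.2, -5.3]
opening: 0.0453
```

```bash
python3 - <<'E'
from h import *
s=monitor.read_state();print(s["tool_pos"],s["orientation"],s["opening"],s["force"])
a,i=snap("wrist","w3")
E
```

```text
[ 0.46519197 -0.38115841  0.10022012] [-2.12259564e+00 -2.31244406e+00 -9.91020205e-04] 0.045276470765192145 [-0.03716119  0.20826385 -5.28790853]
```

View pics/w3.png

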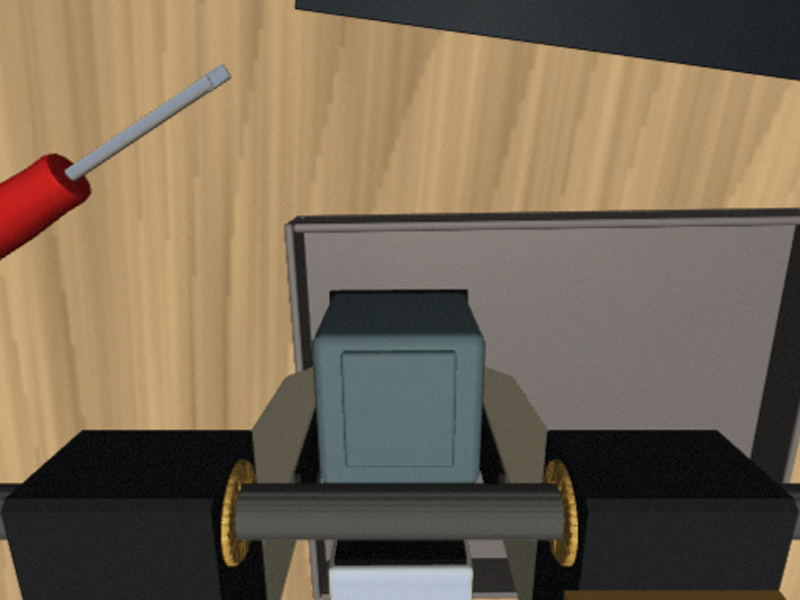

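```bash
python3 - <<'E'
from h import *
for p in [(288,223),(800,211),(302,230)]: print(wr("w3",*p,.03))
print(wr("w3",318,597,.03))
E
```

```text
[ 0.4137 -0.3364  0.03  ]
[ 0.6297 -0.3125  0.03  ]
[ 0.4197 -0.3389  0.03  ]
[ 0.4351 -0.5338  0.03  ]
```

Emit:
servo_tool --plan '[[[1,6,-5,0,0,0,0.01],[1,0,0,-20,0,0,0],[1,0,0,-20,0,0,0],[1,0,0,-15,0,0,0],[1,0,0,-10,0,0,0],[1,0,0,-6,0,0,0],[1,0,0,-4,0,0,0],[1,0,0,0,0,0,0]]]'

```text
t: 16.4
tool_pos: [0.4719, -0.3873, 0.0266]
orientation: [2.112, 2.326, -0.0]
force: [-0.4, 0.2, -6.1]
opening: 0.046
```

Still hanging; lower a little more, then release.

Emit:
servo_tool --plan '[[[1,0,0,-2,0,0,0],[1,0,0,-1,0,0,0],[1,0,0,0,0,0,0]]]'

```text
t: 16.7
tool_pos: [0.4719, -0.3875, 0.024]
orientation: [2.112, 2.325, -0.0]
force: [0.8, -0.1, -5.3]
opening: 0.0459
```

Emit:
servo_tool --plan '[[[1,0,0,-2,0,0,0],[1,0,0,0,0,0,0],[-0.25,0,0,0,0,0,0],[-0.25,0,0,0,0,0,0],[-0.25,0,0,0,0,0,0],[-0.25,0,0,0,0,0,0],[-0.25,0,0,0,0,0,0]]]' --force 20

```text
t: 17.4
tool_pos: [0.4718, -0.3874, 0.0216]
orientation: [2.112, 2.325, -0.0]
force: [-0.1, 0.2, 0.5]
opening: 0.0582
```

Emit:
servo_tool --plan '[[[-0.25,0,0,15,0,0,0],[-0.25,0,0,30,0,0,0],[-1,0,0,45,0,0,0],[-1,0,0,45,0,0,0],[-1,0,0,30,0,0,0],[-1,0,0,0,0,0,0]]]'

```text
t: 18.0
tool_pos: [0.4744, -0.3897, 0.1948]
orientation: [2.105, 2.317, -0.001]
force: [1.0, -0.2, -0.4]
opening: 0.0852
```

```bash
python3 - <<'E'
from h import *
snap("top","top3");snap("wrist","w4")
E
```

```text
(no output)
```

View pics/top3.png

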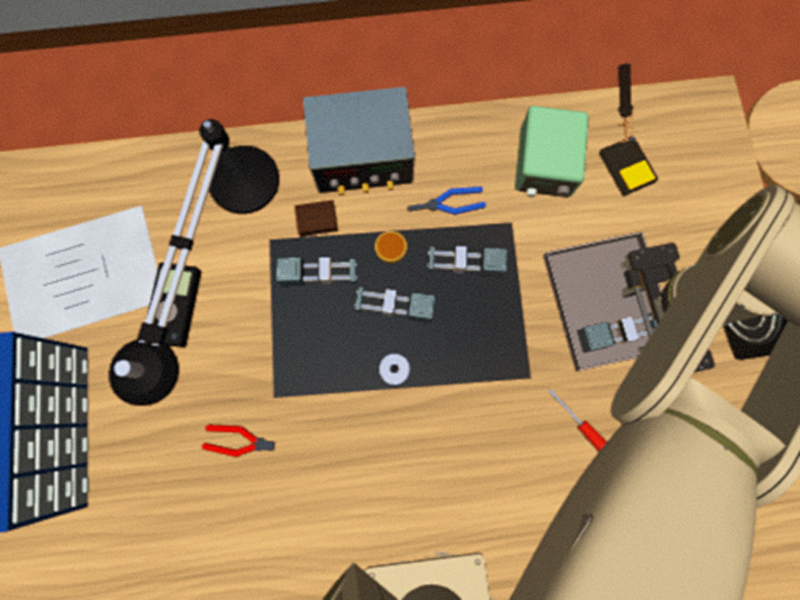

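Emit:
servo_tool --plan '[[[-1,25,25,0,0,0,-0.035],[-1,25,25,0,0,0,-0.035],[-1,25,25,0,0,0,-0.035],[-1,25,25,0,0,0,-0.035],[-1,25,25,0,0,0,-0.035],[-1,25,25,0,0,0,-0.035],[-1,25,25,0,0,0,-0.035],[-1,0,0,0,0,0,0]]]'

```text
t: 18.9
tool_pos: [0.648, -0.208, 0.1842]
orientation: [-2.375, -2.051, 0.0]
force: [0.1, 0.3, -0.6]
opening: 0.0931
```

```bash
python3 - <<'E'
from h import *
s=monitor.read_state();print(s["tool_pos"],s["orientation"],s["opening"],s["force"])
a,i=snap("wrist","w5")
E
```

```text
[ 0.6480338  -0.20798847  0.18421254] [-2.37478207e+00 -2.05119416e+00  2.34666307e-04] 0.09307804073648422 [ 0.12050128  0.30487994 -0.58267833]
```

View pics/w5.png

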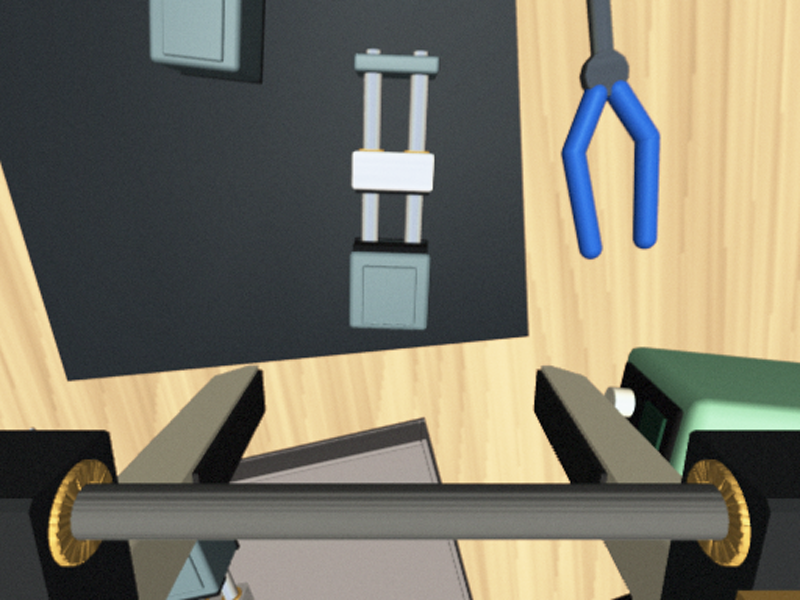

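```bash
cat >> h.py <<'E'
def vise(f,blk,jaw,z=.048):
    b=np.mean([wr(f,*x,z)[:2] for x in blk],0);j=np.mean([wr(f,*x,z)[:2] for x in jaw],0);d=j-b;L=np.linalg.norm(d);d/=L
    print("blk",b,"jaw",j,"dir",d,"ang",np.degrees(np.arctan2(d[1],d[0])),"q",L-.038,"hold",b+.01*d)
    for nm,c in(("blk",blk),("jaw",jaw)):
        e=wr(f,*c[1],z)-wr(f,*c[0],z);print(nm,"edge ang",np.degrees(np.arctan2(e[1],e[0])),np.linalg.norm(e))
E
python3 - <<'E'
from h import *
vise("w5",[(351,252),(429,253),(427,329),(350,327)],[(354,152),(434,154),(432,191),(352,189)])
E
```

```text
blk [ 0.6424  -0.20555] jaw [ 0.6543 -0.1404] dir [0.17968263 0.98372463] ang 79.64872573707699 q 0.028227883100700117 hold [ 0.64419683 -0.19571275]
blk edge ang -9.095461590024815 0.043648825871952075
jaw edge ang -9.617474810060852 0.042497294031502805
```

Emit:
servo_tool --plan '[[[-1,2,23,0,0,0,-0.025],[-1,2,23,-30,0,0,0],[-1,2,22,-40,0,0,0],[-1,0,0,-40,0,0,0],[-1,0,0,-40,0,0,0],[1,0,0,0,0,0,0],[1,0,0,0,0,0,0],[1,0,0,0,0,0,0],[1,0,0,0,0,0,0],[1,0,0,0,0,0,0],[1,0,0,0,0,0,0],[1,0,0,0,0,0,0]]]' --force 15

```text
t: 20.15
tool_pos: [0.6534, -0.1445, 0.0376]
orientation: [2.405, 2.019, 0.001]
force: [-1.7, -0.2, 2.1]
opening: 0.0441
```

Emit:
servo_tool --plan '[[[1,0,0,0,0,0,0],[1,1,4,0,0,0,0],[1,1,4,0,0,0,0],[1,0,4,0,0,0,0],[1,1,4,0,0,0,0],[1,0,0,0,0,0,0]]]'

```text
t: 20.75
tool_pos: [0.6565, -0.1277, 0.0375]
orientation: [2.405, 2.02, 0.001]
force: [-0.5, 1.4, 7.1]
opening: 0.0441
```

Emit:
servo_tool --plan '[[[1,1,4,0,0,0,0],[1,1,4,0,0,0,0],[1,0,4,0,0,0,0],[1,1,2,0,0,0,0],[1,0,0,0,0,0,0]]]'

```text
t: 21.25
tool_pos: [0.6591, -0.1138, 0.0375]
orientation: [2.406, 2.02, 0.0]
force: [-3.3, 1.3, 8.5]
opening: 0.0438
```

Emit:
servo_tool --plan '[[[1,0,2,0,0,0,0],[1,0,2,0,0,0,0],[1,0,0,0,0,0,0]]]'

```text
t: 21.55
tool_pos: [0.6592, -0.1117, 0.0375]
orientation: [2.404, 2.018, -0.001]
force: [-1.4, -6.0, 5.7]
opening: 0.0434
```

Emit:
servo_tool --plan '[[[1,-1,-5,0,0,0,0],[1,-1,-5,0,0,0,0],[1,-1,-5,0,0,0,0],[1,-1,-5,0,0,0,0],[1,-1,-5,0,0,0,0],[1,0,0,0,0,0,0]]]'

```text
t: 22.15
tool_pos: [0.6547, -0.1362, 0.0375]
orientation: [2.405, 2.018, 0.002]
force: [3.4, -1.7, 5.5]
opening: 0.0439
```

Emit:
servo_tool --plan '[[[1,-1,-5,0,0,0,0],[1,-1,-5,0,0,0,0],[1,0,0,0,0,0,0]]]'

```text
t: 22.45
tool_pos: [0.6528, -0.1463, 0.0375]
orientation: [2.405, 2.018, 0.002]
force: [4.9, -2.3, 5.0]
opening: 0.0434
```

Emit:
servo_tool --plan '[[[1,-1,-5,0,0,0,0],[1,-1,-5,0,0,0,0],[1,0,-2,0,0,0,0],[1,0,0,0,0,0,0]]]'

```text
t: 22.85
tool_pos: [0.6507, -0.1581, 0.0375]
orientation: [2.405, 2.018, 0.002]
force: [4.5, -2.2, 5.6]
opening: 0.0439
```

q≈0.013, past the 20 mm limit and still free; finish home.

Emit:
servo_tool --plan '[[[1,-1,-4,0,0,0,0],[1,-1,-4,0,0,0,0],[1,0,-4,0,0,0,0],[1,0,0,0,0,0,0]]]'

```text
t: 23.25
tool_pos: [0.6485, -0.1701, 0.0375]
orientation: [2.405, 2.019, 0.001]
force: [2.4, -2.0, 7.4]
opening: 0.0441
```

Emit:
servo_tool --plan '[[[1,0,-2,0,0,0,0],[1,0,-2,0,0,0,0],[1,0,0,0,0,0,0]]]'

```text
t: 23.55
tool_pos: [0.6483, -0.1714, 0.0375]
orientation: [-2.404, -2.02, -0.004]
force: [1.5, 8.1, 10.5]
opening: 0.0437
```

Emit:
servo_tool --plan '[[[-1,0,0,0,0,0,0],[-1,0,0,0,0,0,0],[-1,0,0,0,0,0,0],[-1,0,0,0,0,0,0],[-1,0,0,30,0,0,0],[-1,0,0,40,0,0,0],[-1,0,10,40,0,0,0.01],[-1,0,35,30,0,0,0.01],[-1,2,40,20,0,0,0.02],[-1,3,40,0,0,0,0.02],[-1,3,40,0,0,0,0.02],[-1,3,40,0,0,0,0.01]]]'

```text
t: 24.75
tool_pos: [0.6586, 0.033, 0.1968]
orientation: [2.312, 2.126, -0.0]
force: [0.8, -0.9, -0.4]
opening: 0.0926
```

Emit:
servo_tool --plan '[[[-1,3,40,0,0,0,0],[-1,3,40,0,0,0,0],[-1,0,35,0,0,0,0],[-1,0,0,0,0,0,0]]]'

```text
t: 25.15
tool_pos: [0.664, 0.1513, 0.1961]
orientation: [-2.307, -2.13, -0.0]
force: [1.1, -0.1, -1.0]
opening: 0.093
```

```bash
cat >> h.py <<'E'
def auto(f,mx=460):
    a=cv2.imread(f"pics/{f}_raw.png")[:, :];i=dict(np.load(f"pics/{f}.npz"));g=a.max(2).astype(int);s=g-a.min(2)
    for nm,m in (("jaw",(g>200)&(s<40)),("blk",(g>90)&(g<=215)&(s>15)&(a[:,:,0].astype(int)>a[:,:,2].astype(int)+12))):
        m=cv2.morphologyEx(m.astype(np.uint8),cv2.MORPH_OPEN,np.ones((9,9),np.uint8))
        for c in cv2.findContours(m,0,2)[0]:
            if cv2.contourArea(c)<400: continue
            (u,v),wh,_=cv2.minAreaRect(c);p=cv2.boxPoints(cv2.minAreaRect(c));P=np.array([ray("wrist",*x,.048,i)[:2] for x in p])
            e=[P[1]-P[0],P[2]-P[1]];print(nm,"px",np.round([u*1.5625,v*1.5625]),"c",np.round(P.mean(0),4),"mm",[int(1000*np.linalg.norm(k)) for k in e],"ang",[round(float(np.degrees(np.arctan2(k[1],k[0])))%180,1) for k in e])
E
python3 - <<'E'
from h import *
s=monitor.read_state();print(s["tool_pos"],s["orientation"],s["opening"],s["force"])
a,i=snap("wrist","w6"); snap("top","top4")
for f in ("w1","w5","w6"): print(f);auto(f)
E
```

```text
[0.66399396 0.15134391 0.19611308] [-2.30684037e+00 -2.13030530e+00 -3.91188307e-04] 0.09295362265224873 [ 1.06345654 -0.08309086 -0.98981858]
w1
jaw px [351. 462.] c [0.4598 0.0325] mm [50, 29] ang [177.1, 86.6]
jaw px [397. 318.] c [0.4958 0.131 ] mm [41, 18] ang [177.0, 87.9]
jaw px [674. 309.] c [0.6634 0.1282] mm [42, 18] ang [177.0, 96.5]
blk px [516. 563.] c [ 0.5696 -0.0554] mm [47, 39] ang [177.2, 91.6]
blk px [395. 208.] c [0.4984 0.1969] mm [43, 44] ang [176.9, 88.0]
blk px [696. 191.] c [0.6691 0.1975] mm [49, 45] ang [176.9, 97.4]
w5
jaw px [392. 170.] c [ 0.6541 -0.1399] mm [41, 19] ang [171.7, 82.7]
blk px [191. 577.] c [ 0.4794 -0.3851] mm [28, 36] ang [171.9, 76.0]
blk px [389. 290.] c [ 0.6425 -0.2055] mm [43, 45] ang [171.7, 82.6]
blk px [396.  63.] c [ 0.6639 -0.0877] mm [7, 42] ang [77.8, 169.6]
blk px [195.  34.] c [ 0.5658 -0.0604] mm [43, 31] ang [171.7, 76.8]
w6
jaw px [787. 391.] c [0.9021 0.0648] mm [14, 51] ang [175.5, 97.6]
jaw px [401. 328.] c [0.663  0.1261] mm [19, 42] ang [82.8, 173.7]
jaw px [402. 208.] c [0.6696 0.198 ] mm [27, 29] ang [175.5, 86.4]
blk px [287. 573.] c [ 0.5687 -0.0501] mm [46, 43] ang [175.6, 83.1]
blk px [786. 389.] c [0.9014 0.0664] mm [15, 54] ang [175.5, 97.6]
blk px [402. 219.] c [0.6687 0.1917] mm [37, 43] ang [84.4, 175.5]
```

View pics/w6.png

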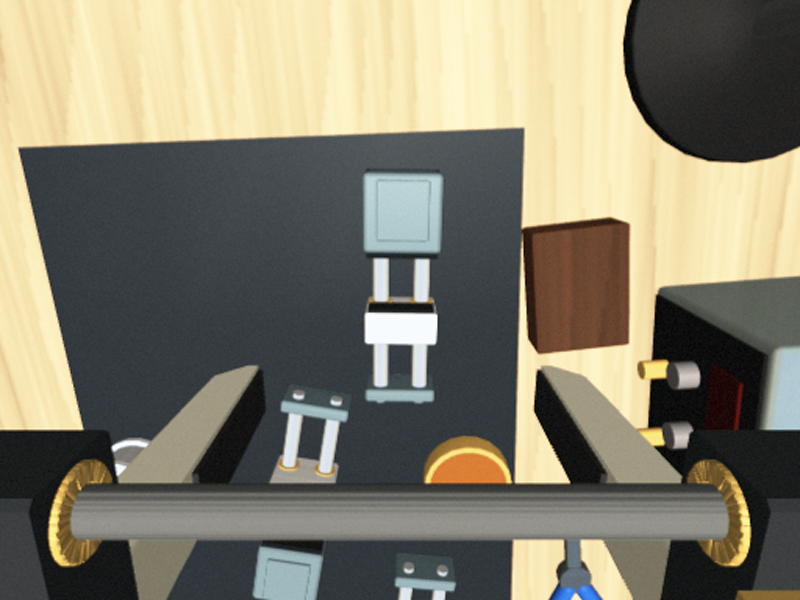

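Emit:
servo_tool --plan '[[[-0.6,-1,-12,-30,0,0,0],[-0.6,0,-13,-40,0,0,0],[-0.6,0,0,-40,0,0,0],[-0.6,0,0,-35,0,0,0],[-0.6,0,0,-18,0,0,0],[1,0,0,0,0,0,0],[1,0,0,0,0,0,0],[1,0,0,0,0,0,0],[1,0,0,0,0,0,0],[1,0,0,0,0,0,0],[1,0,0,0,0,0,0]]]' --force 15

```text
t: 26.35
tool_pos: [0.6644, 0.122, 0.036]
orientation: [2.312, 2.126, 0.002]
force: [-5.0, -0.5, 7.0]
opening: 0.0438
```

Emit:
servo_tool --plan '[[[1,0,-4,0,0,0,0],[1,-1,-4,0,0,0,0],[1,0,-4,0,0,0,0],[1,0,-2,0,0,0,0],[1,0,0,0,0,0,0]]]'

```text
t: 26.85
tool_pos: [0.6634, 0.1078, 0.036]
orientation: [2.312, 2.126, 0.002]
force: [-5.6, 0.2, 8.1]
opening: 0.0436
```

Emit:
servo_tool --plan '[[[1,0,-4,0,0,0,0],[1,-1,-4,0,0,0,0],[1,0,-4,0,0,0,0],[1,0,0,0,0,0,0]]]'

```text
t: 27.25
tool_pos: [0.6625, 0.0956, 0.036]
orientation: [2.312, 2.126, 0.002]
force: [-6.1, -0.3, 9.4]
opening: 0.0438
```

Emit:
servo_tool --plan '[[[1,0,-2,0,0,0,0],[1,0,-2,0,0,0,0],[1,0,-1,0,0,0,0],[1,0,0,0,0,0,0]]]'

```text
t: 27.65
tool_pos: [0.6629, 0.0922, 0.036]
orientation: [2.312, 2.127, 0.005]
force: [-2.8, 4.9, 6.0]
opening: 0.044
```

Emit:
servo_tool --plan '[[[1,0,5,0,0,0,0],[1,1,5,0,0,0,0],[1,0,5,0,0,0,0],[1,1,5,0,0,0,0],[1,0,5,0,0,0,0],[1,0,0,0,0,0,0]]]'

```text
t: 28.25
tool_pos: [0.6645, 0.1167, 0.036]
orientation: [2.311, 2.127, 0.003]
force: [-3.8, 1.3, 7.7]
opening: 0.0439
```

Emit:
servo_tool --plan '[[[1,1,5,0,0,0,0],[1,0,5,0,0,0,0],[1,0,0,0,0,0,0]]]'

```text
t: 28.55
tool_pos: [0.6653, 0.1267, 0.036]
orientation: [2.311, 2.127, 0.002]
force: [-6.4, 1.1, 9.6]
opening: 0.0441
```

Emit:
servo_tool --plan '[[[1,0,5,0,0,0,0],[1,1,5,0,0,0,0],[1,0,2,0,0,0,0],[1,0,0,0,0,0,0]]]'

```text
t: 28.95
tool_pos: [0.6662, 0.1386, 0.036]
orientation: [2.311, 2.127, 0.002]
force: [-6.9, 2.1, 9.0]
opening: 0.0439
```

Emit:
servo_tool --plan '[[[1,0,4,0,0,0,0],[1,1,4,0,0,0,0],[1,0,4,0,0,0,0],[1,0,0,0,0,0,0]]]'

```text
t: 29.35
tool_pos: [0.667, 0.1507, 0.036]
orientation: [2.312, 2.127, 0.002]
force: [-7.3, 1.2, 8.7]
opening: 0.0438
```

Emit:
servo_tool --plan '[[[1,0,2,0,0,0,0],[1,0,2,0,0,0,0],[1,0,0,0,0,0,0]]]'

```text
t: 29.65
tool_pos: [0.6675, 0.1529, 0.036]
orientation: [2.311, 2.125, 0.0]
force: [-6.1, -4.8, 9.2]
opening: 0.044
```

Emit:
servo_tool --plan '[[[-0.6,0,0,0,0,0,0],[-0.6,0,0,0,0,0,0],[-0.6,0,0,0,0,0,0],[-0.6,0,0,0,0,0,0],[-0.6,0,0,30,0,0,0],[-0.6,0,0,45,0,0,0],[-1,-10,-20,45,0,0,-0.02],[-1,-15,-38,40,0,0,-0.03],[-1,-15,-40,0,0,0,-0.03],[-1,-15,-40,0,0,0,-0.03],[-1,-15,-40,0,0,0,-0.03],[-1,-15,-40,0,0,0,-0.02]]]'

```text
t: 30.85
tool_pos: [0.583, -0.0607, 0.1885]
orientation: [2.476, 1.933, 0.001]
force: [0.1, 0.2, -0.2]
opening: 0.0932
```

Emit:
servo_tool --plan '[[[-1,-2,-5,0,0,0,0],[-1,0,0,0,0,0,0]]]'

```text
t: 31.05
tool_pos: [0.5815, -0.0654, 0.1885]
orientation: [2.477, 1.932, 0.001]
force: [0.0, 0.4, 0.3]
opening: 0.093
```

```bash
python3 - <<'E'
from h import *
s=monitor.read_state();print(s["tool_pos"],s["orientation"],s["opening"],s["force"])
a,i=snap("wrist","w7"); auto("w7")
E
```

```text
[ 0.58150156 -0.06542949  0.18853501] [2.47734025e+00 1.93183709e+00 5.78922899e-04] 0.09304657159873213 [0.03477232 0.36100514 0.27296929]
jaw px [152. 207.] c [0.4606 0.0138] mm [51, 52] ang [166.0, 69.9]
jaw px [370. 161.] c [0.5843 0.0088] mm [41, 19] ang [166.0, 76.3]
jaw px [395.  99.] c [0.6046 0.0356] mm [7, 39] ang [166.0, 76.0]
jaw px [349.  98.] c [0.5817 0.0418] mm [7, 39] ang [166.0, 74.6]
blk px [535. 460.] c [ 0.6391 -0.1955] mm [34, 30] ang [166.0, 81.0]
blk px [370. 273.] c [ 0.5682 -0.0518] mm [43, 44] ang [166.0, 76.3]
```

View pics/w7.png

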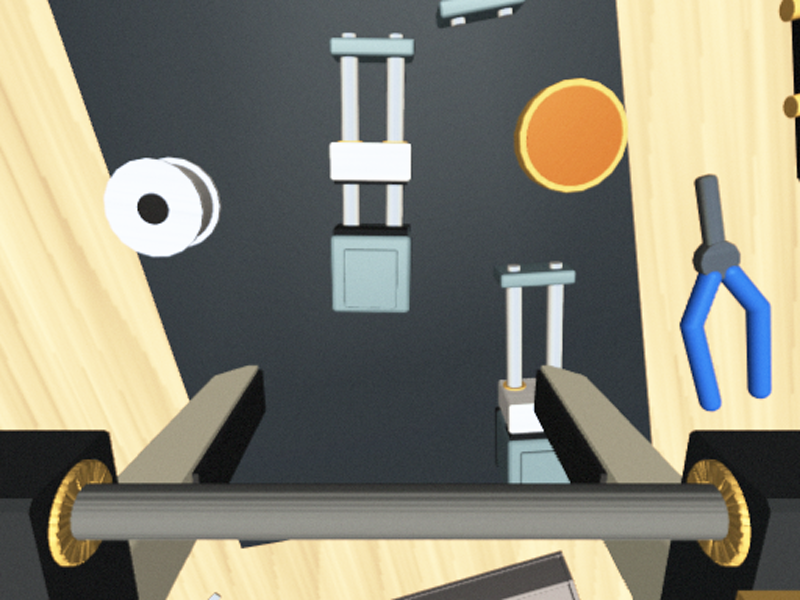

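Emit:
servo_tool --plan '[[[-0.6,1,26,0,0,0,0],[-0.6,1,26,-30,0,0,0],[-0.6,1,25,-40,0,0,0],[-0.6,0,0,-40,0,0,0],[-0.6,0,0,-42,0,0,0],[1,0,0,0,0,0,0],[1,0,0,0,0,0,0],[1,0,0,0,0,0,0],[1,0,0,0,0,0,0],[1,0,0,0,0,0,0],[1,0,0,0,0,0,0]]]' --force 15

```text
t: 32.2
tool_pos: [0.5862, 0.0128, 0.0393]
orientation: [2.474, 1.933, 0.004]
force: [-3.8, 2.0, 6.8]
opening: 0.044
```

Emit:
servo_tool --plan '[[[1,1,4,0,0,0,0],[1,1,4,0,0,0,0],[1,1,4,0,0,0,0],[1,1,4,0,0,0,0],[1,0,0,0,0,0,0]]]'

```text
t: 32.7
tool_pos: [0.5905, 0.0289, 0.0393]
orientation: [2.474, 1.933, 0.005]
force: [-1.6, 0.9, 4.7]
opening: 0.0442
```

Emit:
servo_tool --plan '[[[1,1,4,0,0,0,0],[1,1,4,0,0,0,0],[1,1,4,0,0,0,0],[1,0,0,0,0,0,0]]]'

```text
t: 33.1
tool_pos: [0.5938, 0.0409, 0.0393]
orientation: [2.473, 1.933, 0.006]
force: [-1.3, 1.0, 6.1]
opening: 0.0442
```

Emit:
servo_tool --plan '[[[1,1,3,0,0,0,0],[1,0,2,0,0,0,0],[1,0,0,0,0,0,0]]]'

```text
t: 33.4
tool_pos: [0.595, 0.0456, 0.0393]
orientation: [2.473, 1.932, 0.006]
force: [0.2, 0.4, 7.3]
opening: 0.0438
```

Emit:
servo_tool --plan '[[[1,1,2,0,0,0,0],[1,0,2,0,0,0,0],[1,0,0,0,0,0,0]]]'

```text
t: 33.7
tool_pos: [0.5956, 0.0479, 0.0393]
orientation: [2.472, 1.931, 0.002]
force: [-2.9, -7.2, 9.2]
opening: 0.044
```

Out end reached (−7.2 N at q≈0.061). Now home.

Emit:
servo_tool --plan '[[[1,-1,-5,0,0,0,0],[1,-2,-5,0,0,0,0],[1,-1,-5,0,0,0,0],[1,-1,-5,0,0,0,0],[1,-1,-5,0,0,0,0],[1,0,0,0,0,0,0]]]'

```text
t: 34.3
tool_pos: [0.5892, 0.0241, 0.0393]
orientation: [2.474, 1.933, 0.004]
force: [-3.9, -0.6, 12.2]
opening: 0.0439
```

Emit:
servo_tool --plan '[[[1,-1,-5,0,0,0,0],[1,-2,-5,0,0,0,0],[1,0,0,0,0,0,0]]]'

```text
t: 34.6
tool_pos: [0.5864, 0.014, 0.0393]
orientation: [2.474, 1.932, 0.005]
force: [-1.7, -0.2, 10.5]
opening: 0.0438
```

Emit:
servo_tool --plan '[[[1,-1,-5,0,0,0,0],[1,-1,-5,0,0,0,0],[1,-1,-2,0,0,0,0],[1,0,0,0,0,0,0]]]'

```text
t: 35.0
tool_pos: [0.5833, 0.0022, 0.0393]
orientation: [2.474, 1.933, 0.004]
force: [-3.6, -0.8, 11.4]
opening: 0.044
```

Emit:
servo_tool --plan '[[[1,-1,-4,0,0,0,0],[1,-1,-4,0,0,0,0],[1,-1,-3,0,0,0,0],[1,0,0,0,0,0,0]]]'

```text
t: 35.4
tool_pos: [0.5802, -0.0088, 0.0392]
orientation: [2.474, 1.933, 0.004]
force: [-3.8, 0.8, 11.3]
opening: 0.0441
```

Emit:
servo_tool --plan '[[[1,-1,-2,0,0,0,0],[1,0,-2,0,0,0,0],[1,0,0,0,0,0,0]]]'

```text
t: 35.7
tool_pos: [0.5799, -0.0113, 0.0393]
orientation: [2.474, 1.934, 0.008]
force: [-0.3, 6.5, 9.6]
opening: 0.0439
```

Emit:
servo_tool --plan '[[[-0.6,0,0,0,0,0,0],[-0.6,0,0,0,0,0,0],[-0.6,0,0,0,0,0,0],[-0.6,0,0,0,0,0,0],[-0.6,0,0,30,0,0,0],[-0.6,0,0,45,0,0,0],[-1,0,0,45,0,0,-0.1],[-1,-5,20,45,0,0,-0.1],[-1,-10,20,45,0,0,-0.1],[-1,-10,20,42,0,0,-0.1],[-1,-10,35,8,0,0,-0.1],[-1,-10,35,0,0,0,-0.1]]]'

```text
t: 36.9
tool_pos: [0.5337, 0.1182, 0.2996]
orientation: [2.938, 1.108, 0.008]
force: [0.6, 0.2, 0.5]
opening: 0.0929
```

Emit:
servo_tool --plan '[[[-1,-10,35,0,0,0,-0.1],[-1,-10,35,0,0,0,-0.1],[-1,-10,35,0,0,0,-0.1],[-1,-10,35,0,0,0,-0.1],[-1,0,0,0,0,0,0]]]'

```text
t: 37.4
tool_pos: [0.4912, 0.261, 0.2959]
orientation: [-3.098, -0.512, 0.001]
force: [-0.2, 0.0, 1.0]
opening: 0.0929
```

```bash
python3 - <<'E'
from h import *
s=monitor.read_state();print(s["tool_pos"],s["orientation"],s["opening"],s["force"])
print("knob",top(122,369,.253),"head",top(144,373,.202))
snap("top","top5");snap("wrist","w8");
E
```

```text
[0.49115192 0.26099331 0.2958788 ] [-3.09833281e+00 -5.11649102e-01  1.23397318e-03] 0.09286182441841825 [-0.18180567  0.03595584  1.0010998 ]
knob [0.4848 0.4192 0.253 ] head [0.4812 0.4093 0.202 ]
```

View pics/top5.png

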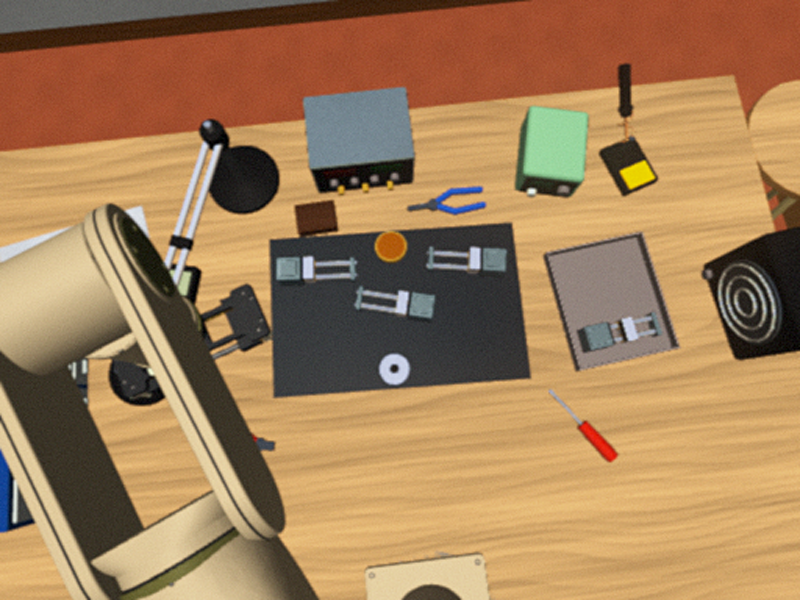

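View pics/w8.png

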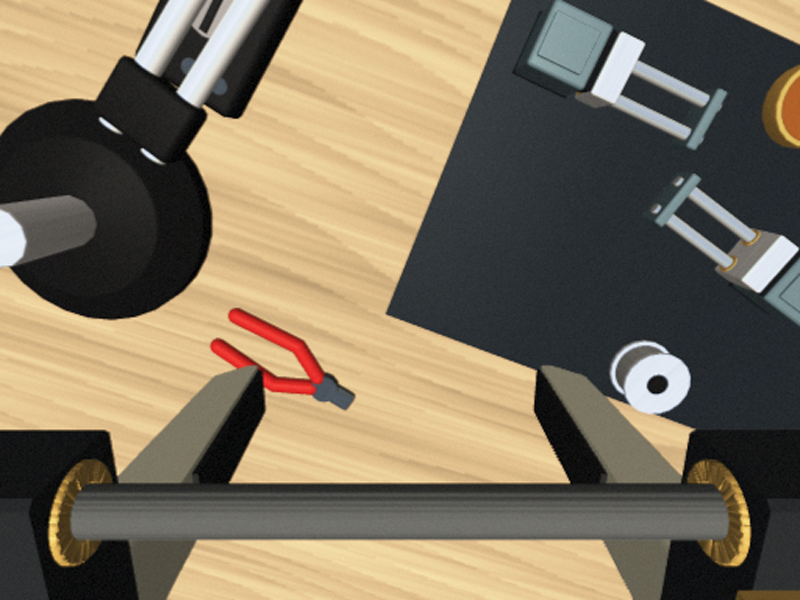

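```bash
python3 - <<'E'
from h import *
print("head w",wr("w8",103,208,.202),"knob base",wr("w8",72,222,.203))
k2=np.array([.483,.414]);k1=np.array([.579,-.0135])
m=(k1+k2)/2;d=k2-k1;L=np.linalg.norm(d);n=np.array([d[1],-d[0]])/L;P=m+n*np.sqrt(.42**2-L*L/4);print("P",P)
mm=np.array([.578,-.0045]);v=mm-P;print("dist mid to P",np.linalg.norm(v));K=P+.42*v/np.linalg.norm(v);print("target",K)
a2,a1=[np.arctan2(*(k-P)[::-1])%(2*np.pi) for k in(k2,K)];a=np.linspace(a2,a1,17);X=P+.42*np.c_[np.cos(a),np.sin(a)];print(a1-a2,np.round(np.diff(X,axis=0)*1000).tolist())
E
```

```text
head w [0.4969 0.407  0.202 ] knob base [0.4859 0.4191 0.203 ]
P [0.88063197 0.27876385]
dist mid to P 0.4145172067797875
target [ 0.57399711 -0.00824671]
1.0801844874327844 [[-8.0, -27.0], [-6.0, -28.0], [-4.0, -28.0], [-3.0, -28.0], [-1.0, -28.0], [1.0, -28.0], [3.0, -28.0], [5.0, -28.0], [7.0, -27.0], [9.0, -27.0], [11.0, -26.0], [12.0, -26.0], [14.0, -25.0], [16.0, -24.0], [17.0, -23.0], [19.0, -21.0]]
```

Emit:
servo_tool --plan '[[[-1,-1,30,0,0,0,-0.05],[-1,-1,40,0,0,0,-0.05],[-1,-2,40,0,0,0,-0.05],[-1,-2,40,0,0,0,0],[-1,0,7,-3,0,0,0],[-1,0,0,-25,0,0,0],[-1,0,0,-25,0,0,0],[-1,0,0,-20,0,0,0],[1,0,0,0,0,0,0],[1,0,0,0,0,0,0],[1,0,0,0,0,0,0],[1,0,0,0,0,0,0]]]' --force 10

```text
t: 38.7
tool_pos: [0.4877, 0.4146, 0.2251]
orientation: [-3.128, -0.277, -0.004]
force: [0.2, -1.2, 1.0]
opening: 0.0656
```

Emit:
servo_tool --plan '[[[1,0,0,0,0,0,0],[1,0,0,0,0,0,0],[1,0,0,0,0,0,0],[1,0,0,0,0,0,0],[1,0,0,0,0,0,0],[1,0,0,0,0,0,0],[1,0,0,0,0,0,0]]]'

```text
t: 39.4
tool_pos: [0.4864, 0.4148, 0.2231]
orientation: [-3.129, -0.278, 0.001]
force: [-3.1, 1.0, 0.3]
opening: 0.0237
```

Emit:
servo_tool --plan '[[[1,-4,-13,0,0,0,0],[1,-4,-14,0,0,0,0.03],[1,-6,-28,0,0,0,0.05],[1,-4,-28,0,0,0,0.06],[1,-3,-28,0,0,0,0.06],[1,-1,-28,0,0,0,0.06],[1,1,-28,0,0,0,0.06],[1,3,-28,0,0,0,0.06]]]'

```text
t: 40.2
tool_pos: [0.4686, 0.2185, 0.2231]
orientation: [3.019, 0.868, 0.001]
force: [6.2, 2.0, -4.1]
opening: 0.0237
```

Emit:
servo_tool --plan '[[[1,5,-28,0,0,0,0.04],[1,7,-27,0,0,0,0.04],[1,9,-27,0,0,0,0.04],[1,11,-26,0,0,0,0.04],[1,12,-26,0,0,0,0.04],[1,0,0,0,0,0,0]]]'

```text
t: 40.8
tool_pos: [0.5136, 0.0823, 0.2232]
orientation: [2.919, 1.157, -0.001]
force: [-1.5, -1.4, 0.5]
opening: 0.0238
```

Emit:
servo_tool --plan '[[[1,14,-25,0,0,0,0.03],[1,16,-24,0,0,0,0.03],[1,17,-23,0,0,0,0],[1,8,-10,0,0,0,0],[1,5,-7,0,0,0,0],[1,0,0,0,0,0,0],[1,0,0,0,0,0,0]]]'

```text
t: 41.5
tool_pos: [0.5727, -0.0028, 0.2232]
orientation: [-2.883, -1.248, -0.001]
force: [1.7, 0.3, 0.2]
opening: 0.024
```

```bash
python3 - <<'E'
from h import *
s=monitor.read_state();print(s["tool_pos"],s["opening"],s["force"])
E
```

```text
[ 0.57269561 -0.00279713  0.2232479 ] 0.023991938814924528 [1.70591514 0.26223936 0.16269222]
```

Emit:
servo_tool --plan '[[[-1,0,0,0,0,0,0],[-1,0,0,0,0,0,0],[-1,0,0,0,0,0,0],[-1,0,0,0,0,0,0],[-1,0,0,0,0,0,0],[-1,0,0,20,0,0,0],[-1,0,0,35,0,0,0],[-1,0,0,35,0,0,0],[-1,-20,-25,0,0,0,0],[-1,-25,-35,0,0,0,0],[-1,-25,-35,0,0,0,0],[-1,-25,-35,0,0,0,0]]]'

```text
t: 42.7
tool_pos: [0.4767, -0.1345, 0.3133]
orientation: [2.882, 1.249, 0.0]
force: [1.1, -0.3, 0.7]
opening: 0.0931
```

Emit:
servo_tool --plan '[[[-1,-25,-35,0,0,0,0],[-1,-25,-35,0,0,0,0],[-1,-25,-35,0,0,0,0],[-1,-25,-40,0,0,0,0],[-1,-25,-40,0,0,0,0],[-1,-25,-40,0,0,0,0],[-1,-25,-40,0,0,0,0],[-1,-25,-40,0,0,0,0],[-1,0,0,0,0,0,0],[-1,0,0,0,0,0,0]]]'

```text
t: 43.7
tool_pos: [0.2769, -0.4391, 0.3128]
orientation: [-2.884, -1.243, -0.0]
force: [0.1, 0.0, 0.2]
opening: 0.0928
```

```bash
python3 - <<'E'
from h import *
s=monitor.read_state();print(s["tool_pos"],s["opening"],s["force"],s["t"])
snap("top","top6");snap("scene","scene6")
E
```

```text
[ 0.27692948 -0.43907275  0.31282395] 0.0928356904705196 [0.09015261 0.02660243 0.1511145 ] 43.7
```

View pics/top6.png

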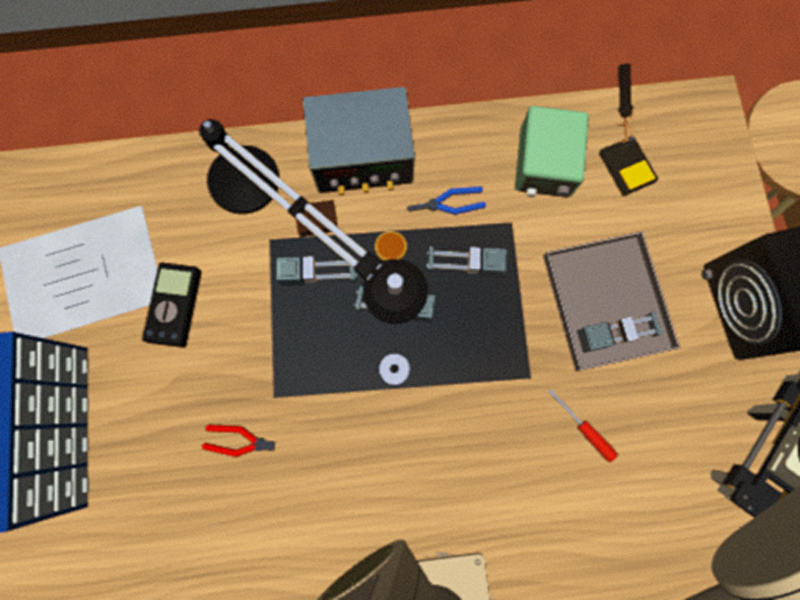

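View pics/scene6.png

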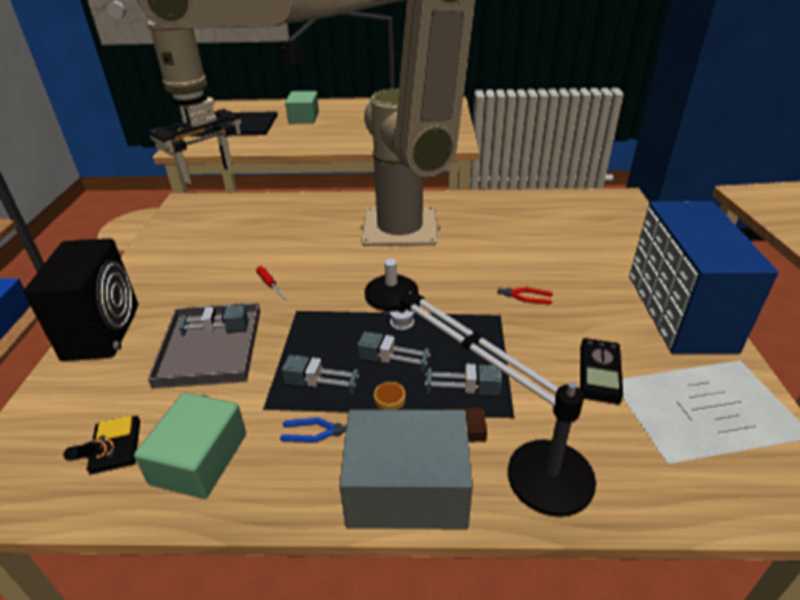

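```bash
python3 -c "from plant import job; print(job.close_job())"
```

```text
the job is handed in; nothing more can be done
None
```

The job is done and handed in at 43.7 s: the one vise that sticks is in the repair tray, and the three free ones are on the mat with their jaws home.

- **Lamp:** I swung it left until its head was well clear of the mat. At the end I swung it back, with the knob about 5 mm from my estimate of the mat's middle.
- **Vises:** I found four on the mat and no fifth. I ran each jaw out to its stop, then home. Far left, far right and middle ran the full 60 mm both ways, with contact felt at each end.
- **Sticking vise:** The near-left vise reached fully out but bound about 22 mm short of home. It now stands upright in the grey tray.

**Last checks:** The final top and scene pictures show these placings, with the other bench items apparently where they were. No check failed or disagreed. On the first swing the knob slid to the edge of the finger pads, but the lamp still got well clear; I saw no grip slackening and no knocked vise.

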